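# Close the board test fixture and hold the test button

## Task

Run the functional test on the circuit board that lies in the test fixture, touching it only with the fingertips: push the fixture's clear lid down until its front hook snaps over and the lid stays shut by itself when you let go, then press the raised end of the power rocker until it tips over, and last press the large round test button fully down and finish while still holding it there. Do not press the test button before the lid is shut and the power is on, never press the small round reset button behind the rocker, and do not pick up or shift the board or the things lying round the fixture.

Things in the scene. Friction and masses are not known exactly. Their poses are not given: they have to be found in the camera images.
- fixture: grey test fixture, 180 (x) x 290 (y) x 60 mm high, fixed to the desk. Origin: centre of its underside, on the desk; x points from its front (hook side, towards the robot) to its back, y to the left, z up. Lid on the left half (middle at y +62 mm); on the right half at y -95 mm, front to back: large round test button (x -58), power rocker (x 0), small round reset button (x +62 mm)
- lid_hinge (a point): point on the lid's hinge axis, at its middle; the axis runs along the fixture's y at the back edge of the lid, 71 mm above the desk
- lid_pad (a point): middle of the ribbed black rubber press pad (24 x 72 mm) on the lid's aluminium front rail, on its upper surface; 154 mm from the hinge axis along the lid and 9 mm above it. Its z axis is the lid's outward normal. With the lid shut it is 80 mm above the desk. The striker bar lies 24 mm in front of it and the hook's tip reaches to 20 mm in front of it, about 5 mm lower than the pad
- lid (a joint): opening angle of the lid in rad: 0 fully down, about 0.007 when hooked shut, starts between 0.34 and 0.6. Friction holds it where it is left above 0.3; from lower down a spring lifts it to 0.2 or more again unless it is hooked. Within the last 0.05 rad the springs under the board and the hook resist: 5 to 10 N are needed at the pad
- catch (a joint): angle of the spring hook on the fixture's front, rad: 0 upright, at rest; pushed outward to about 0.15 by the lid's striker bar as it passes, then snaps back to 0 over the bar. If the lid is let go too early the bar can hang on the edge of the hook with the lid at about 0.04 rad: that is not shut, push on
- nest_plate (a joint): how far the floating nest under the board is pressed down on its springs, m: 0 free, about 0.002 to 0.003 with the lid hooked shut
- rocker_far_end (a point): point on the upper face of the power rocker's far (+x) half, 16 mm from its pivot and in the middle of its 27 mm width; the far half stands up while the power is off (point 72 mm above the desk) and comes level when on (68 mm). The rocker is black, 42 mm long (x) and 27 mm wide (y), in a frame 63 mm high
- rocker (a joint): angle of the power rocker, rad: 0 off (far half raised), 0.30 on (far half down, near half raised). It passes over centre at 0.15 under about 5 to 7 N on the far end, then goes on by itself and stays
- test_button_top (a point): middle of the top of the large round test button (diameter 30 mm, top 82 mm above the desk when free); moves down with it
- test_button (a joint): travel of the test button, m: 0 free, 0.006 fully down; springs back; 5 N at full travel
- reset_button (a joint): travel of the small reset button (diameter 16 mm), m: 0 free, 0.004 fully down; not to be pressed
- board: green circuit board (50 x 68 mm, 15 mm high with its parts) in the fixture's nest under the lid; origin: centre of its underside
- spare_board: the same kind of circuit board, waiting on the desk left of the fixture; origin: centre of its underside. Bystander
- flux_bottle: small upright bottle, 31 mm diameter, 67 mm high, right of the fixture; origin: centre of its underside. Bystander
- tweezers: black tweezers, 61 x 104 x 10 mm, on the desk at the front left. Bystander
- screwdriver: screwdriver with a teal handle, 57 x 135 x 20 mm, on the desk at the front right. Bystander

How it is judged:
On the way, in this order (a step that is already met when the one before it is completed fails the run):
1. the lid stays shut under its hook, the board pressed down on the test pins, with the fingers off it (value of joint lid below 0.025 rad and value of joint nest_plate above 0.0015 m and value of joint catch below 0.05 rad and contact force between the fingers and anything else below 0.3 N), for 0.3 s.
2. the power rocker is tipped over to on, the lid still shut (value of joint lid below 0.025 rad and value of joint nest_plate above 0.0015 m and value of joint rocker above 0.25 rad), for 0.2 s.
3. the test button is pressed fully down, power on and lid shut (all of step 2 and value of joint test_button above 0.0045 m), for 0.3 s.
At the end, for the whole second after the job is handed in: the lid is hooked shut (under 0.025 rad) with the board pressed at least 1.5 mm down, the power rocker is on (over 0.25 rad), the reset button is free, and the fingers still hold the test button at least 4.5 of its 6 mm down with more than 2 N (all of step 3 and contact force between the fingers and test_button above 2 N and value of joint reset_button below 0.002 m); the arm keeps its last pose, push and grip.
It fails at once if the small reset button is pressed (value of joint reset_button above 0.002 m).
It fails at once if the test button is pressed before the lid is shut and the power is on (value of joint test_button above 0.002 m and (value of joint lid above 0.04 rad or value of joint rocker below 0.2 rad)).
It fails at once if the board is lifted or pushed out of its nest (z of board in the frame of fixture above 0.05 m or distance of board from where it was at the start of the episode above 0.012 m).
It fails at once if a thing beside the fixture is lifted, knocked over or shifted by more than 20 mm (distance of any of spare_board, flux_bottle, tweezers, screwdriver from where it was at the start of the episode above 0.02 m or angle between flux_bottle's own z axis and vertical above 0.5 rad).
It also fails if it takes over 45 s, if anything falls off the work surface, if the arm or the gripper's body presses on something with over 40 N, if the wrist force passes 120 N, or if a joint passes its speed limit or range.

## Robot

A 6-joint arm with a two-finger parallel gripper is mounted at the origin on a cart in front of the work surface, level with it; the furniture and walls round the work are solid. World frame = base frame: x ahead of the robot, y to its left, z up, the work surface at z = 0. Lengths are in m, angles in rad, forces in N, time in s.
With the tool pointing down it reaches from about 0.275 to 0.85 m from the base axis. Payload 5.2 kg.
Tool frame: the origin (TCP) lies midway between the tips of the shut fingers; the grasp point (between the pads) lies 19 mm behind it; z points along the fingers, y is the line along which they close (so a half turn about z gives the same grasp; the last joint's range is limited). The gripper opens to 85 mm and grips with 20 to 120 N. Pads are 22 mm wide; open, the fingers measure 114 mm over their backs; the gripper's body (76 mm by 85 mm) begins 54 mm behind the grasp point. The pads swing forward as they close: fully open they stand 13 mm farther back than shut.
Start: joints at [1.126, 0.259, 1.535, -0, 1.348, -0.203], TCP at [0.132, 0.534, 0.231] pointing down, gripper open.
Joint ranges: [-3.14, 3.14], [-0.91, 2.08], [0.19, 2.58], [-1.22, 4.36], [0.22, 2.71], [-3.12, 3.12]. Speed limits (rad/s): [2.57, 2.57, 3.14, 3.14, 3.14, 3.14].

## Interface

Orientations are given as [roll, pitch, yaw] about the fixed x, y, z axes, in that order (R = Rz(yaw) Ry(pitch) Rx(roll)).
In Python, from station import bot gives the robot as it stands.
- The arm moves only by the shell command python3 -m inch 'ROWS' [OPENING] [FORCE]. ROWS is a JSON object of lists of equal length, an entry for each row: "xyz": the shift along the tool's x, y, z in cm, a list of three; "angular": the turn, a rotation vector about the tool's x, y, z in rad, a list of three. In form: {"xyz": [[tx, ty, tz], ...], "angular": [[ax, ay, az], ...]}. A call has 1 to 8 rows; each row shifts and turns the commanded pose from where the row before left it, along the tool's axes as they then stand; what a row does not reach is not made up. A row lasts 1/12 s, in which the tool goes at most 41.7 mm and 7.16 degrees, less where a joint would pass 70% of its speed; a pose out of reach is approached as far as the arm can. A call with a gripper value outside its range is refused whole. OPENING is the finger opening in cm, from 0 to 8.54, set as the call begins (- or left out, the last holds). The fingers move at their own pace and stop on an object; FORCE is the grip in N (left out, the last holds). Time passes only in rows, so rows that do not move let the fingers close. It gives the time, the measured TCP pose, the force, the opening and the grip force at its end, in the units of the state.
- bot.get_state(): the state, without advancing time (a new reading comes with each control period).
- bot.read_camera(name): name is "scene" or "top"; returns a dict with "image" (400x640x3 uint8, red, green, blue), "z_map" (400x640 float32, m along the optical axis (not along the pixel's ray), 0 where there is no reading), "fovy" (degrees; the focal length in pixels is half the picture's height over the tangent of half this angle, whatever the lens; pixels are square), "cx", "cy" (the principal point, pixels), "xyz" and "attitude" of the camera in the world. Camera axes: x right, y down, z forward; pixel columns grow to the right and rows downward; lengths in m; the calibration is good to about 2 mm. A picture is of the moment at which its call begins.
- bot.sign_off(): hands the job in; it is judged then, once.
The state is a dict: "time": time; "joint_positions": joint angles; "joint_velocities": joint speeds; "effort": joint torques, N m; "tool_pos": TCP position; "ee_rot": TCP orientation; "ft_force": force on the tool from outside, world axes, zero at the start; "torque": the same for the moment, N m; "finger_gap": finger opening in m; "gripper_force": force on a finger pad.
Only numpy, scipy, OpenCV 4.12 (cv2) and the standard library are available. Lean on these libraries where they do the work, as an engineer would, in place of code of your own. Each camera call takes 0.05 s, during which the arm holds its last target. There are 200 camera calls.

## Working session

There is one attempt and no reset: what is moved stays moved. The work goes in short steps, Python scripts to look and compute and a shell command to move; the robot and the scene stay as the last step left them, time stands still between calls to the robot, and variables do not carry over. Pictures are saved under pics/ and viewed, at most 10 in all, crops included, and the job is handed in when it is done.

```bash
mkdir -p pics; ls
cat > h.py <<'E'
import numpy as np, cv2
from station import bot
from scipy.spatial.transform import Rotation as R
def cam(n,f=None):
    c=bot.read_camera(n)
    if f: cv2.imwrite('pics/'+f,c['image'][:,:,::-1])
    return c
def cloud(c):
    h,w=c['z_map'].shape; f=h/2/np.tan(np.radians(c['fovy'])/2)
    v,u=np.mgrid[:h,:w]; z=c['z_map']
    p=np.stack([(u-c['cx'])/f*z,(v-c['cy'])/f*z,z],-1)
    a=np.array(c['attitude'])
    r=R.from_euler('xyz',a) if a.size==3 else (R.from_matrix(a) if a.size==9 else R.from_quat(a))
    return p@r.as_matrix().T+np.array(c['xyz'])
E
python3 - <<'E'
from h import *
for n in('scene','top'):
    c=cam(n,n+'1.png'); np.save(n+'.npy',cloud(c)); print(n,c['xyz'],c['attitude'],c['fovy'])
s=bot.get_state(); print(s)
E
```

```text
pics
scene [-0.38067994 -0.22992071  0.7933426 ] [-2.24927828  0.0240733  -1.31711137] 51.28865382045996
top [ 0.37441168 -0.00835508  1.35278799] [-3.04022945  0.01127025 -1.56439491] 50.49280000179648
{'time': 0.1, 'joint_positions': array([ 1.12622502e+00,  2.59273211e-01,  1.53597445e+00,  3.34900692e-05,
        1.34799996e+00, -2.02822184e-01]), 'joint_velocities': array([ 0.00164589, -0.00091639, -0.00184421, -0.00055441, -0.00015391,
        0.00016455]), 'effort': array([ 1.62906610e-03, -4.46966636e+01, -2.91245431e+01, -2.11474203e-04,
        6.36460609e-03,  1.81298198e-06]), 'tool_pos': array([0.13144137, 0.5335776 , 0.23055584]), 'ee_rot': array([-3.13997818e+00, -3.65348504e-04,  2.89983580e+00]), 'ft_force': array([ 0.15757875, -0.2909019 ,  0.38987114]), 'torque': array([-0.01322641,  0.00851351, -0.01405344]), 'gripper_force': 0.0, 'finger_gap': 0.08511055310772973}
```

View pics/top1.png

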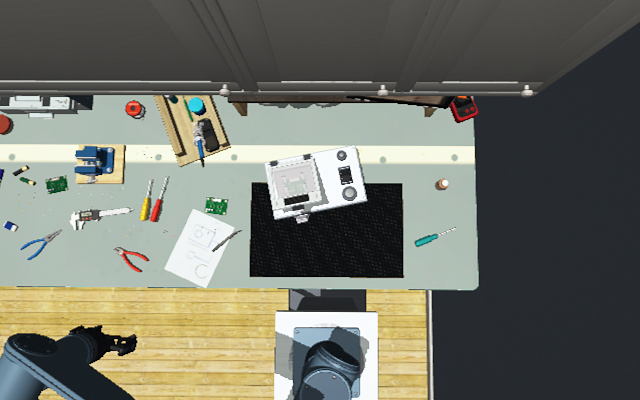

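View pics/scene1.png

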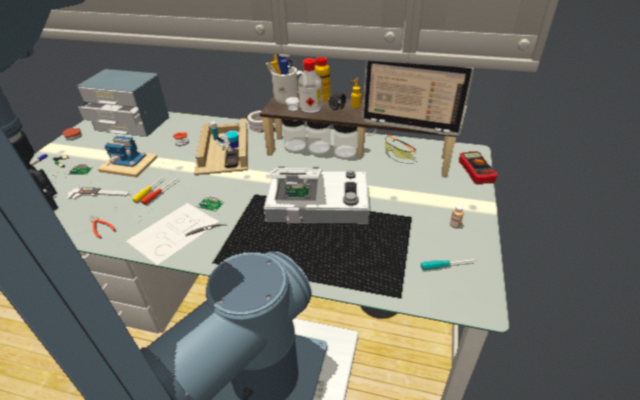

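The top view shows the fixture around (317,183), turned slightly, with the pad at (297,199), test button at (351,195), rocker at (347,175) and reset at (342,155). I'll enlarge both views.

Run:
```python
from h import *
t=cv2.imread('pics/top1.png')[135:235,255:380]; t=cv2.resize(t,None,fx=6,fy=6,interpolation=cv2.INTER_CUBIC); cv2.imwrite('pics/topc.png',t)
P=np.load('top.npy')
m=(P[...,2]>.056)&(P[...,2]<.064); m[:135]=0; m[235:]=0; m[:,:255]=0; m[:,380:]=0
print(m.sum(), cv2.minAreaRect(P[m][:,:2].astype(np.float32)))
for n,u,v in [('pad',297,199),('test',351,195),('rock',347,175),('reset',342,155)]:
    print(n,np.median(P[v-1:v+2,u-1:u+2].reshape(-1,3),0).round(4))
```

```text
2131 ((0.5471360683441162, 0.039294660091400146), (0.1887529194355011, 0.288806676864624), 11.60542106628418)
pad [0.4866 0.0855 0.153 ]
test [ 0.506  -0.0715  0.0817]
rock [ 0.5692 -0.0601  0.0666]
reset [ 0.6291 -0.0442  0.0778]
```

View pics/topc.png

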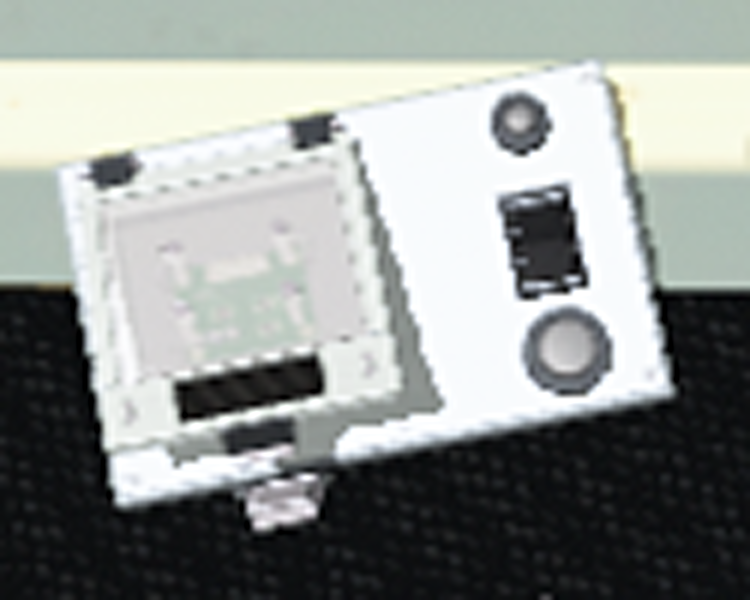

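The crop puts the pad at (250,388), test button at (567,350), rocker centre at (543,240) and reset at (520,123). In the full image these are (296.7,199.7), (349.5,193.3), (345.5,175) and (341.7,155.5).

```bash
cat >> h.py <<'E'
def fx(F,p):  # world -> fixture
    c,s=np.cos(F[2]),np.sin(F[2]); d=np.array(p,float)[...,:3]-[F[0],F[1],0]
    return np.stack([c*d[...,0]+s*d[...,1],-s*d[...,0]+c*d[...,1],d[...,2]],-1)
E
python3 - <<'E'
from h import *
c=cam('top'); f=200/np.tan(np.radians(c['fovy'])/2); Rc=R.from_euler('xyz',c['attitude']).as_matrix()
def at(u,v,z):
    d=Rc@[(u-c['cx'])/f,(v-c['cy'])/f,1]; return np.array(c['xyz'])+d*(z-c['xyz'][2])/d[2]
pts={'test':(at(349.5,193.3,.082),(-.058,-.095)),'rock':(at(345.5,175,.068),(0,-.095)),'reset':(at(341.7,155.5,.075),(.062,-.095))}
# fit rigid 2D, plus top-face region
d=pts['reset'][0]-pts['test'][0]; y=np.arctan2(d[1],d[0]); print('yaw',y,'len',np.hypot(d[0],d[1]))
for n,(p,l) in pts.items():
    print(n,p.round(4),'F',p[0]-np.cos(y)*l[0]+np.sin(y)*l[1],p[1]-np.sin(y)*l[0]-np.cos(y)*l[1])
F=np.mean([[p[0]-np.cos(y)*l[0]+np.sin(y)*l[1],p[1]-np.sin(y)*l[0]-np.cos(y)*l[1],y] for p,l in pts.values()],0)
np.save('F.npy',F); print('F',F)
P=np.load('top.npy'); Q=fx(F,P)
m=(P[...,2]>.055)&(P[...,2]<.2)&(abs(Q[...,0])<.15)&(abs(Q[...,1])<.2)
print('extent',np.percentile(Q[m],[1,50,99],axis=0).round(3))
m2=m&(abs(Q[...,1]-.062)<.03)&(c['image'].sum(-1)<150)&(P[...,2]>.1)
print('pad',m2.sum(),Q[m2].mean(0).round(4),Q[m2].min(0).round(3),Q[m2].max(0).round(3), P[m2].mean(0))
print('padpix',fx(F,at(296.7,199.7,.153)))
s=bot.get_state(); print('tcp in F',fx(F,s['tool_pos']))
E
```

```text
yaw 0.1990545569731314 len 0.11918665103368681
test [ 0.5113 -0.067   0.082 ] F 0.5493372990961989 0.03758577779822051
rock [ 0.569  -0.0554  0.068 ] F 0.5502205608113705 0.03772867303610733
reset [ 0.6281 -0.0434  0.075 ] F 0.5485400105427112 0.037424944022289575
F [0.54936596 0.0375798  0.19905456]
extent [[-0.097 -0.137  0.055]
 [-0.003  0.006  0.071]
 [ 0.089  0.14   0.156]]
pad 152 [-0.0567  0.0623  0.1507] [-0.08   0.032  0.134] [-0.044  0.092  0.16 ] [0.48142442 0.0874312  0.1506784 ]
padpix [-0.0539126   0.06055729  0.153     ]
tcp in F [-0.31151633  0.56887987  0.23066306]
```

```bash
python3 -m inch '{"xyz":[[0,0,0],[0,0,0],[0,0,0],[0,0,0],[-1.8,-3.6,0],[-1.8,-3.6,0],[-1.8,-3.6,0],[-1.8,-3.6,0]],"angular":[[0,0,-0.11],[0,0,-0.11],[0,0,-0.11],[0,0,-0.11],[0,0,0],[0,0,0],[0,0,0],[0,0,0]]}' 0 40
python3 -m inch '{"xyz":[[-1.8,-3.6,0],[-1.8,-3.6,0],[-1.8,-3.6,0],[-1.8,-3.6,0],[-1.8,-3.6,0],[-1.8,-3.6,0],[-1.8,-3.6,0],[-1.8,-3.6,0]],"angular":[[0,0,0],[0,0,0],[0,0,0],[0,0,0],[0,0,0],[0,0,0],[0,0,0],[0,0,0]]}'
python3 - <<'E'
from h import *
s=bot.get_state();F=np.load('F.npy');print(s['time'],fx(F,s['tool_pos']),s['ee_rot'],s['finger_gap'])
E
```

```text
time: 0.82
tool_pos: [0.2309, 0.4056, 0.231]
ee_rot: [-3.141, -0.0, -2.942]
ft_force: [0.6, -0.5, -0.3]
finger_gap: -0.0002
gripper_force: 0.0
time: 1.48
tool_pos: [0.4292, 0.1511, 0.2313]
ee_rot: [3.141, 0.0, -2.944]
ft_force: [0.4, 0.4, -0.5]
finger_gap: 0.0
gripper_force: 0.0
1.4833 [-0.09535481  0.13508844  0.23130691] [ 3.14146920e+00  8.65981327e-05 -2.94358684e+00] 1.2301656545722524e-05
```

```bash
python3 -m inch '{"xyz":[[-1.4,-2.4,0],[-1.4,-2.4,0],[-1.4,-2.4,0],[0,0,2],[0,0,2],[0,0,2],[0,0,0],[0,0,0]],"angular":[[0,0,0],[0,0,0],[0,0,0],[0,0,0],[0,0,0],[0,0,0],[0,0,0],[0,0,0]]}'
python3 - <<'E'
from h import *
c=cam('scene','s2.png'); t=cv2.resize(c['image'][130:250,220:400,::-1],None,fx=4,fy=4,interpolation=cv2.INTER_CUBIC); cv2.imwrite('pics/s2c.png',t)
s=bot.get_state();F=np.load('F.npy');print(s['time'],fx(F,s['tool_pos']),s['ft_force'])
E
```

```text
time: 2.15
tool_pos: [0.4829, 0.0907, 0.1705]
ee_rot: [3.141, -0.003, -2.944]
ft_force: [-0.1, -0.3, 0.4]
finger_gap: 0.0001
gripper_force: 0.0
2.2 [-0.05363135  0.06504222  0.17169488] [-0.088071    0.54158614  1.56972301]
```

View pics/s2c.png

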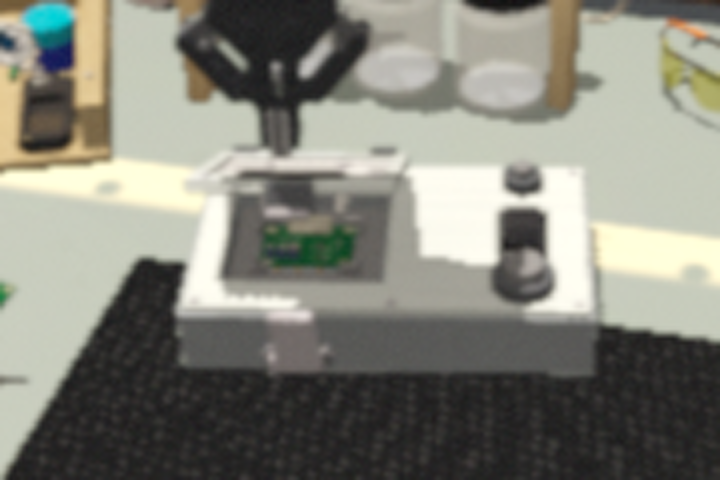

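The fingertips stand just above the pad of the open lid, at about (280,150) in the crop. I'll push along the lid's arc.

```bash
python3 -m inch '{"xyz":[[0.1,-0.1,1.2],[0.3,-0.1,1],[0.3,0,1],[0.3,0,1],[0.3,0,1],[0.2,0,1],[0.1,0,0.5],[0,0,0]],"angular":[[0,0,0],[0,0,0],[0,0,0],[0,0,0],[0,0,0],[0,0,0],[0,0,0],[0,0,0]]}'
python3 -m inch '{"xyz":[[0.1,0,0.6],[0.1,0,0.6],[0.1,0,0.4],[0.1,0,0.4],[0,0,0.3],[0,0,0.2],[0,0,0.1],[0,0,0]],"angular":[[0,0,0],[0,0,0],[0,0,0],[0,0,0],[0,0,0],[0,0,0],[0,0,0],[0,0,0]]}'
python3 - <<'E'
from h import *
s=bot.get_state();F=np.load('F.npy');print(s['time'],fx(F,s['tool_pos']),s['ft_force'])
E
```

```text
time: 2.87
tool_pos: [0.4689, 0.0857, 0.1048]
ee_rot: [-3.141, 0.001, -2.943]
ft_force: [-0.5, -0.3, 0.4]
finger_gap: -0.0
gripper_force: 0.1
time: 3.53
tool_pos: [0.4663, 0.0848, 0.079]
ee_rot: [-3.141, 0.003, -2.944]
ft_force: [3.1, 1.2, 4.7]
finger_gap: 0.0002
gripper_force: 2.9
3.5333 [-0.07209276  0.0627424   0.07897892] [3.13946059 1.16367606 4.65322328]
```

```bash
python3 -m inch '{"xyz":[[0,0,0.1],[0,0,0.1],[0,0,0]],"angular":[[0,0,0],[0,0,0],[0,0,0]]}'
python3 -m inch '{"xyz":[[0,0,0.1],[0,0,0.1],[0,0,0]],"angular":[[0,0,0],[0,0,0],[0,0,0]]}'
```

```text
time: 3.78
tool_pos: [0.4662, 0.0848, 0.0773]
ee_rot: [-3.141, 0.003, -2.943]
ft_force: [0.9, 0.4, 7.9]
finger_gap: -0.0002
gripper_force: 4.3
time: 4.03
tool_pos: [0.4662, 0.0848, 0.0763]
ee_rot: [-3.141, 0.004, -2.943]
ft_force: [-0.5, 0.9, 18.4]
finger_gap: -0.0001
gripper_force: 9.4
```

```bash
python3 -m inch '{"xyz":[[0,0,0.1],[0,0,0],[0,0,0]],"angular":[[0,0,0],[0,0,0],[0,0,0]]}'
python3 -m inch '{"xyz":[[0,0,-0.5],[0,0,-1],[0,0,-2],[0,0,-2],[0,0,-2],[0,0,0],[0,0,0],[0,0,0]],"angular":[[0,0,0],[0,0,0],[0,0,0],[0,0,0],[0,0,0],[0,0,0],[0,0,0],[0,0,0]]}'
python3 - <<'E'
from h import *
F=np.load('F.npy'); c=cam('scene'); t=cv2.resize(c['image'][130:250,220:400,::-1],None,fx=4,fy=4,interpolation=cv2.INTER_CUBIC); cv2.imwrite('pics/s3c.png',t)
Q=fx(F,cloud(c)); m=(abs(Q[...,1]-.062)<.05)&(Q[...,0]>-.1)&(Q[...,0]<-.06)&(Q[...,2]<.12)&(Q[...,2]>.03)
print('rail z',np.percentile(Q[m][:,2],[5,50,75,95]))
s=bot.get_state();print(s['time'],fx(F,s['tool_pos']))
E
```

```text
time: 4.28
tool_pos: [0.4663, 0.0848, 0.076]
ee_rot: [-3.141, 0.004, -2.943]
ft_force: [-3.7, 0.4, 24.6]
finger_gap: -0.0001
gripper_force: 12.5
time: 4.95
tool_pos: [0.4637, 0.0848, 0.1474]
ee_rot: [3.141, -0.002, -2.943]
ft_force: [0.2, 0.2, -0.0]
finger_gap: -0.0
gripper_force: 0.0
rail z [0.03383246 0.07380148 0.0807986  0.08394114]
5.0 [-0.07486454  0.06326763  0.14701908]
```

View pics/s3c.png

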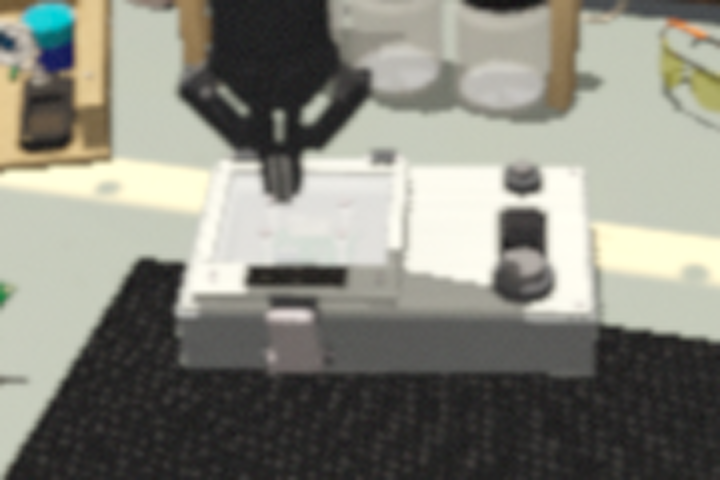

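The lid is down; the pad is at about (297,276) and the hook is at (292,320), upright. I'll check the angle from depth: 0.007 rad puts the pad at 81 mm, 0.04 rad at 86 mm.

Run:
```python
from h import *
F=np.load('F.npy'); c=cam('scene'); Q=fx(F,cloud(c))
d=Q[196:202,283:306].reshape(-1,3); print('pad',np.median(d,0).round(4),d[:,2].std())
m=(abs(Q[...,1]+.03)<.02)&(abs(Q[...,0])<.07)&(abs(Q[...,2]-.06)<.015); print('top face (60)',np.median(Q[m][:,2]),m.sum())
m=(abs(Q[...,1]+.095)<.01)&(abs(Q[...,0]+.058)<.01)&(abs(Q[...,2]-.08)<.02); print('test(82)',np.median(Q[m],0),m.sum())
m=(abs(Q[...,1]+.095)<.009)&(abs(Q[...,0]-.016)<.006)&(abs(Q[...,2]-.07)<.02); print('rocker far(72)',np.median(Q[m],0),m.sum())
```

```text
pad [-0.0746  0.0582  0.0827] 0.06029160138965271
top face (60) 0.06158611455978924 403
test(82) [-0.06120728 -0.09479529  0.08278378] 39
rocker far(72) [ 0.0162172  -0.0922416   0.07343346] 19
```

The pad reads 0.0827 with a bias of about +1.5 mm, so it's at about 81 mm and the lid is hooked shut. Next is the rocker's far end at fixture (0.017, -0.095).

```bash
python3 -m inch '{"xyz":[[-1.8,-3.2,0],[-1.8,-3.2,0],[-1.8,-3.2,0],[-1.9,-3.1,0],[-1.9,-3.1,0],[0,0,2.5],[0,0,2.5],[0,0,0]],"angular":[[0,0,0],[0,0,0],[0,0,0],[0,0,0],[0,0,0],[0,0,0],[0,0,0],[0,0,0]]}'
python3 -m inch '{"xyz":[[0,0,1],[0,0,0.4],[0,0,0],[0,0,0]],"angular":[[0,0,0],[0,0,0],[0,0,0],[0,0,0]]}'
python3 - <<'E'
from h import *
s=bot.get_state();F=np.load('F.npy');print(s['time'],fx(F,s['tool_pos']),s['ft_force'])
E
```

```text
time: 5.72
tool_pos: [0.582, -0.0517, 0.092]
ee_rot: [3.136, -0.01, -2.945]
ft_force: [-1.3, 0.7, -0.9]
finger_gap: -0.0001
gripper_force: 0.0
time: 6.05
tool_pos: [0.5863, -0.0517, 0.0851]
ee_rot: [-3.141, 0.001, -2.943]
ft_force: [-0.1, 0.1, -0.2]
finger_gap: 0.0002
gripper_force: 0.0
6.05 [ 0.01856167 -0.09484042  0.08509499] [-0.11481261  0.12484978 -0.15043228]
```

```bash
python3 -m inch '{"xyz":[[0.1,0,0.5],[0,0,0.5],[0,0,0.2],[0,0,0.2],[0,0,0.1],[0,0,0]],"angular":[[0,0,0],[0,0,0],[0,0,0],[0,0,0],[0,0,0],[0,0,0]]}'
python3 -m inch '{"xyz":[[0,0,0.1],[0,0,0.1],[0,0,0]],"angular":[[0,0,0],[0,0,0],[0,0,0]]}'
```

```text
time: 6.55
tool_pos: [0.585, -0.0522, 0.0694]
ee_rot: [-3.141, 0.0, -2.943]
ft_force: [-0.4, -0.3, 0.1]
finger_gap: -0.0001
gripper_force: 0.0
time: 6.8
tool_pos: [0.5846, -0.0522, 0.068]
ee_rot: [3.142, -0.001, -2.943]
ft_force: [-2.7, 1.6, 8.0]
finger_gap: -0.0002
gripper_force: 3.8
```

```bash
python3 -m inch '{"xyz":[[0,0,0.1],[0,0,0.1],[0,0,0]],"angular":[[0,0,0],[0,0,0],[0,0,0]]}'
python3 -m inch '{"xyz":[[0,0,-1],[0,0,-3],[0,0,-3],[0,0,0],[0,0,0]],"angular":[[0,0,0],[0,0,0],[0,0,0],[0,0,0],[0,0,0]]}'
python3 - <<'E'
from h import *
F=np.load('F.npy'); c=cam('scene'); t=cv2.resize(c['image'][150:220,310:390,::-1],None,fx=8,fy=8,interpolation=cv2.INTER_CUBIC); cv2.imwrite('pics/s4c.png',t)
Q=fx(F,cloud(c))
for x in(-.016,-.008,.008,.016):
    m=(abs(Q[...,1]+.095)<.009)&(abs(Q[...,0]-x)<.004)&(abs(Q[...,2]-.07)<.02); print(x,np.median(Q[m],0),m.sum())
s=bot.get_state();print(s['time'],fx(F,s['tool_pos']))
E
```

```text
time: 7.05
tool_pos: [0.5847, -0.0522, 0.0678]
ee_rot: [-3.141, 0.0, -2.943]
ft_force: [-6.9, 1.2, 20.0]
finger_gap: -0.0004
gripper_force: 10.0
time: 7.47
tool_pos: [0.5862, -0.0526, 0.1372]
ee_rot: [-3.14, 0.004, -2.943]
ft_force: [-0.2, 0.5, 0.4]
finger_gap: 0.0003
gripper_force: 0.0
-0.016 [-0.01387036 -0.09517913  0.07135273] 18
-0.008 [-0.00968712 -0.09245476  0.06298789] 17
0.008 [ 0.00862327 -0.09521784  0.06946626] 10
0.016 [ 0.01588876 -0.09525096  0.06971142] 13
7.5167 [ 0.01711467 -0.09513966  0.13551954]
```

View pics/s4c.png

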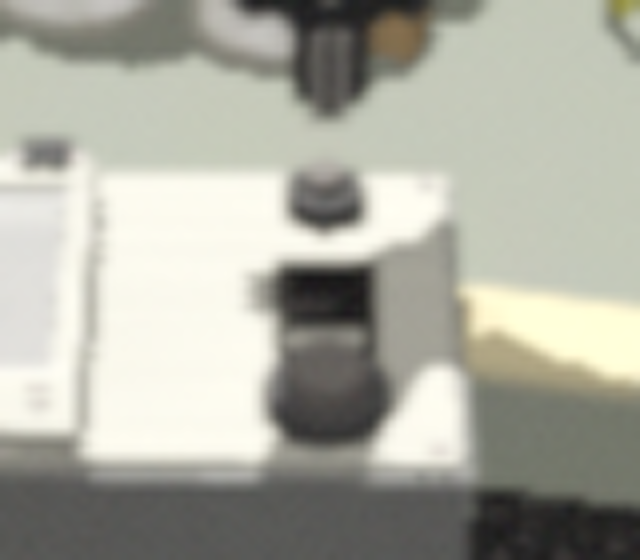

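The rocker's far half at (325,290) now lies level at about 68 mm, so the power is on. Now the test button.

```bash
python3 -m inch '{"xyz":[[2.5,0,0],[2.5,0,0],[2.5,0,0],[0,0,0],[0,0,2],[0,0,2],[0,0,0.5],[0,0,0]],"angular":[[0,0,0],[0,0,0],[0,0,0],[0,0,0],[0,0,0],[0,0,0],[0,0,0],[0,0,0]]}'
python3 - <<'E'
from h import *
s=bot.get_state();F=np.load('F.npy');print(s['time'],fx(F,s['tool_pos']),s['ft_force'])
E
```

```text
time: 8.18
tool_pos: [0.5097, -0.0663, 0.0879]
ee_rot: [3.139, -0.005, -2.944]
ft_force: [0.2, 0.8, -1.0]
finger_gap: 0.0001
gripper_force: 0.0
8.1833 [-0.05940653 -0.09395637  0.08785414] [ 0.24021503  0.7509005  -0.95212547]
```

```bash
python3 -m inch '{"xyz":[[0,0,0.4],[0,0,0.3],[0,0,0.3],[0,0,0.2],[0,0,0.1],[0,0,0],[0,0,0]],"angular":[[0,0,0],[0,0,0],[0,0,0],[0,0,0],[0,0,0],[0,0,0],[0,0,0]]}'
```

```text
time: 8.77
tool_pos: [0.5122, -0.0671, 0.078]
ee_rot: [-3.141, 0.002, -2.943]
ft_force: [0.5, 1.1, 4.0]
finger_gap: 0.0002
gripper_force: 1.8
```

```bash
python3 -m inch '{"xyz":[[0,0,0.1],[0,0,0.1],[0,0,0.1],[0,0,0],[0,0,0]],"angular":[[0,0,0],[0,0,0],[0,0,0],[0,0,0],[0,0,0]]}'
```

```text
time: 9.18
tool_pos: [0.5122, -0.0671, 0.0759]
ee_rot: [-3.141, 0.002, -2.943]
ft_force: [-1.4, 1.9, 14.8]
finger_gap: -0.0002
gripper_force: 7.4
```

```bash
python3 -m inch '{"xyz":[[0,0,0],[0,0,0],[0,0,0],[0,0,0],[0,0,0],[0,0,0]],"angular":[[0,0,0],[0,0,0],[0,0,0],[0,0,0],[0,0,0],[0,0,0]]}'
python3 - <<'E'
from h import *
F=np.load('F.npy'); Q=fx(F,cloud(cam('scene')))
print('pad z',np.median(Q[196:202,283:306,2]))
m=(abs(Q[...,1]+.095)<.012)&(abs(Q[...,0]-.014)<.006)&(abs(Q[...,2]-.07)<.02); print('rocker far',np.median(Q[m][:,2]),m.sum(),bot.get_state()['ft_force'])
print(bot.sign_off())
E
```

```text
time: 9.68
tool_pos: [0.5122, -0.0671, 0.0759]
ee_rot: [-3.14, 0.002, -2.943]
ft_force: [-1.4, 1.3, 13.7]
finger_gap: -0.0002
gripper_force: 7.4
pad z 0.08261644901215365
rocker far 0.06975457805190477 1 [-1.73310016  1.8465072  13.76075918]
the job is handed in; nothing more can be done
None
```

I handed the job in at about 9.7 s with the lid hooked shut, the power rocker on, and the test button held fully down at about 14 N; no verdict was returned.

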